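# Bring up the microscope light: three clicks from dark

## Robot

A 6-joint arm with a two-finger parallel gripper is mounted at the origin on the work surface. World frame = base frame: x ahead of the robot, y to its left, z up, the work surface at z = 0. Lengths are in m, angles in rad, forces in N, time in s.
With the tool pointing down it reaches from about 0.4 to 0.925 m from the base axis. Payload 3.4 kg.
Tool frame: the origin (TCP) lies at the very end of the fingers, on their centre line; the grasp point (between the pads) lies 19 mm behind it (ctrl.grasp_offset is the distance from the TCP to the grasp point, in m); z points along the fingers, y is the direction in which the jaws open and shut (so a half turn about z gives the same grasp; the last joint's range is limited). The gripper opens to 85 mm and grips with 20 to 120 N. Pads are 22 mm wide; open, the fingers measure 114 mm over their backs; the gripper's body (76 mm by 85 mm) begins 54 mm behind the grasp point. The pads swing forward as they close: fully open they stand 13 mm farther back than shut.
Start: joints at [-1.177, 0.307, 1.506, -0, 1.328, -0.073], TCP at [0.259, -0.513, 0.231] pointing down, gripper open.
Joint ranges: [-3.12, 3.12], [-1.05, 2.28], [0.14, 2.33], [-1.42, 4.57], [0.1, 2.73], [-2.68, 2.68]. Speed limits (rad/s): [2.57, 2.57, 3.14, 3.14, 3.14, 3.14].

## Interface

Orientations are given as a unit quaternion [w, x, y, z].
In Python, from rig import ctrl, vision gives the robot as it stands. The module is installed in compiled form; this text tells all that it offers.
- The arm moves only by the tool apply_moves, never from a script. Its argument "plan" is a list of rows, each a list of 4 numbers: the shift along the tool's x, y, z in m, then the turn about the tool's z in rad. In form: [[dx, dy, dz, roll], ...]. A call has 1 to 10 rows; each row shifts and turns the pose as measured when the row begins, along the tool's axes as they then stand; what a row does not reach is not made up. A row lasts 1/12 s, in which the tool goes at most 41.7 mm and 7.16 degrees, less where a joint would pass 70% of its speed; a pose out of reach is approached as far as the arm can. A call is refused whole if a number of a shift passes 0.0417 or a number of a turn 0.125, either way. A call with a gripper value outside its range is refused whole. "claw" is the finger opening in m, from 0 to 0.0854, set as the call begins (left out, the last holds). The fingers move at their own pace and stop on an object; the grip force is fixed at half the most. Time passes only in rows, so rows that do not move let the fingers close. It gives the time, the measured TCP pose, the force and the opening at its end, in the units of the state.
- ctrl.read_state(): the state, without advancing time (a new reading comes with each control period).
- vision.snapshot(name): name is "side" or "top"; returns a dict with "img" (400x640x3 uint8, red, green, blue), "fx", "fy", "cx", "cy" (pixels), "view" (4x4, takes a point from world to camera coordinates). Camera axes: x right, y up, looking along -z (the intrinsics and any distortion apply to the point x, -y, -z); pixel columns grow to the right and rows downward; lengths in m; the calibration is good to about 2 mm. A picture is of the moment at which its call begins. There is no depth.
- ctrl.finish_job(): hands the job in, once; it reports no verdict.
The state is a dict: "time": time; "q": joint angles; "qvel": joint speeds; "joint_torque": joint torques, N m; "ee_pos": TCP position; "tool_rot": TCP orientation; "wrist_force": force on the tool from outside, world axes, zero at the start; "ft_torque": the same for the moment, N m; "width": opening from 0.0 (shut) to 1.0 (fully open).
Only numpy, scipy, OpenCV 4.12 (cv2) and the standard library are available. Lean on these libraries where they do the work, as an engineer would, in place of code of your own. Each camera call takes 0.05 s, during which the arm holds its last target. There are 200 camera calls.

## Task

Bring up the microscope's cold light source without flashing the live specimen: with a fingertip, push the dimmer lever on top of the white box back to its shut stop (the thin end of the printed wedge), press the round power key right down and let it go, then push the lever open three clicks from the stop and leave it resting in the third detent. Never run past the third click, and never press the key while the dimmer is open. Push lightly, do not pinch or lift anything, and leave everything around where it stands.

Things in the scene. Friction and masses are not known exactly. Their poses are not given: they have to be found in the camera images.
- lamp: cold light source: white box 160 (x) x 220 (y) x 115 mm high, fixed; origin at the centre of its underside on the bench, z up. Two black swan-neck light guides leave its +y face, reach 360 mm out from the origin and rise to 185 mm above the bench. Dimmer and power key are on its flat top, nothing else there but the loose box of cover slips
- slot_mid (a point): middle of the dimmer slot, on the lamp's top face, axes as the lamp's. The slot runs 37 mm either way along x. A dark wedge is printed beside it (22 mm to its -y side): the thin end, at -x, is the shut (dark) end, the broad end, at +x, full light. At joint value q the lever stands at x = q - 0.030 m here
- dimmer (a joint): place of the dimmer lever, m: 0 = shut stop, growing along the lamp's +x to 0.060 = full. Detents every 0.012, counted from the stop. Leaving a detent takes 4 to 5 N; the push fades to nothing half-way, then the lever snaps ahead of the finger into the next detent and stays. It starts in the first or second detent, rarely between them
- dimmer_top (a point): centre of the top face of the dimmer's black finger piece, 25 mm above the lamp's top. The piece is 10 mm along the slot (lamp x), 18 mm across it (lamp y) and 16 mm high, on a thin 5 mm stem with 9 mm of air beneath the piece
- power (a joint): how far the power key is pressed, m: 0 = out, 0.005 = fully down; it springs back when let go. Starts to yield at 2 N, fully down at 5 N; it counts as pressed beyond 0.0035
- power_top (a point): centre of the top face of the round black power key: 25 mm across, standing 12 mm proud of the lamp's top (9 mm above its 34 mm wide, 3 mm thick bezel); it is pressed straight down
- microscope: white stereo microscope, fixed, 355 mm high; origin under its stage centre. Base 200 mm wide (y), x from -80 to +170 mm; the eyepieces lean out to x = -105 mm
- slips: small box of cover slips, white with a clear lid, 32 x 28 mm and 14 mm high, loose on top of the light source between lever and key, towards +x; origin at the centre of its underside
- jar: clear specimen jar with a white screw lid, 52 mm across, 74 mm high, loose; origin at the centre of its underside
- dish: lidded petri dish, 93 mm across, 16 mm high, loose; origin at the centre of its underside
- sieve: grey open plastic sieve cup, 104 mm across, 66 mm high, loose; origin at the centre of its underside
- washbottle: white wash bottle, 66 mm across, 178 mm high to the bend of its thin spout, the spout reaching 63 mm along its -x, loose; origin at the centre of its underside
- beaker: glass beaker, 62 mm across, 75 mm high, loose; origin at the centre of its underside
- forceps: steel forceps lying flat, 125 mm long along x, about 15 mm wide, 8 mm high, loose; origin mid-length on the underside
- lens: black objective lens standing on end, 38 mm across, 34 mm high, loose; origin at the centre of its underside

How it is judged:
By the outcome, as a careful person would: the job done as asked, in the order asked, and still so for the second after the job is handed in, with the robot touching nothing.
It also fails if it takes over 61 s, if anything falls off the work surface, if the arm or the gripper's body presses on something with over 40 N, if the wrist force passes 120 N, or if a joint passes its speed limit or range.

## Working session

There is one attempt and no reset: what is moved stays moved. The work goes in short steps, Python scripts to look and compute and a tool call to move; the robot and the scene stay as the last step left them, time stands still between calls to the robot, and variables do not carry over. Pictures are saved under pics/ and viewed, about 8 in all and at most 12, crops included, and the job is handed in when it is done.

Besides the shell and the picture viewer there is one more tool, called after "Request:" in YAML: its name, and indented under it one key for each argument. apply_moves: Moves the arm, as the interface text tells. Its arguments: {"type":"object","properties":{"plan":{"type":"array","items":{"type":"array","items":{"type":"number"}}},"claw":{"type":"number"}},"required":["plan"]}

```bash
mkdir -p pics; cat > h.py <<'E'
import numpy as np, cv2
from rig import ctrl, vision
def snap(n,f):
    s=vision.snapshot(n); cv2.imwrite(f'pics/{f}.png',cv2.cvtColor(s['img'],cv2.COLOR_RGB2BGR))
    np.savez(f'pics/{f}.npz',**{k:s[k] for k in s}); return s
def ray(s,u,v):
    V=np.array(s['view']);R=V[:3,:3];t=V[:3,3]
    d=np.array([(u-s['cx'])/s['fx'],-(v-s['cy'])/s['fy'],-1.])
    return -R.T@t, R.T@d
def onz(s,u,v,z):
    o,d=ray(s,u,v); return o+d*(z-o[2])/d[2]
def proj(s,p):
    V=np.array(s['view']);c=V[:3,:3]@np.array(p)+V[:3,3]
    return np.array([s['cx']+s['fx']*c[0]/-c[2], s['cy']+s['fy']*-c[1]/-c[2]])
E
python3 - <<'E'
from h import *
for n in('top','side'):
    s=snap(n,n+'0'); print(s.keys(),s['fx'],s['fy'],s['cx'],s['cy']);print(np.round(s['view'],3))
    print({k:s[k] for k in s if k not in('img','view')})
print(ctrl.read_state())
E
```

```text
dict_keys(['img', 'fx', 'fy', 'cx', 'cy', 'view']) 425.18646779708416 425.18646779708416 323.427928286063 202.64779745320342
[[-0.153 -0.988  0.003  0.128]
 [ 0.962 -0.148  0.23  -0.576]
 [-0.226  0.038  0.973 -1.017]
 [ 0.     0.     0.     1.   ]]
{'fx': 425.18646779708416, 'fy': 425.18646779708416, 'cx': 323.427928286063, 'cy': 202.64779745320342}
dict_keys(['img', 'fx', 'fy', 'cx', 'cy', 'view']) 513.1660561541463 513.1660561541463 315.73062760786104 200.18395357486364
[[-0.696 -0.718 -0.007  0.432]
 [ 0.459 -0.453  0.764 -0.326]
 [-0.552  0.529  0.645 -1.007]
 [ 0.     0.     0.     1.   ]]
{'fx': 513.1660561541463, 'fy': 513.1660561541463, 'cx': 315.73062760786104, 'cy': 200.18395357486364}
{'time': 0.1, 'q': array([-1.17750748e+00,  3.07517663e-01,  1.50752878e+00, -8.53973941e-06,
        1.32839898e+00, -7.34936274e-02]), 'qvel': array([ 0.00043392, -0.00193616, -0.00270526, -0.00110824, -0.00224   ,
       -0.00158213]), 'joint_torque': array([-6.34903463e-04, -4.58531785e+01, -2.52609032e+01, -2.20692182e-04,
        5.57359715e-03, -2.30311241e-05]), 'ee_pos': array([ 0.25850031, -0.51292631,  0.23046727]), 'tool_rot': array([-9.13909642e-04,  9.72887017e-01,  2.31279039e-01, -1.51587869e-04]), 'wrist_force': array([ 0.35932568, -0.10680867,  0.08126294]), 'ft_torque': array([0.0184005 , 0.02939897, 0.02428453]), 'width': 1.003058737224058}
```

View pics/top0.png

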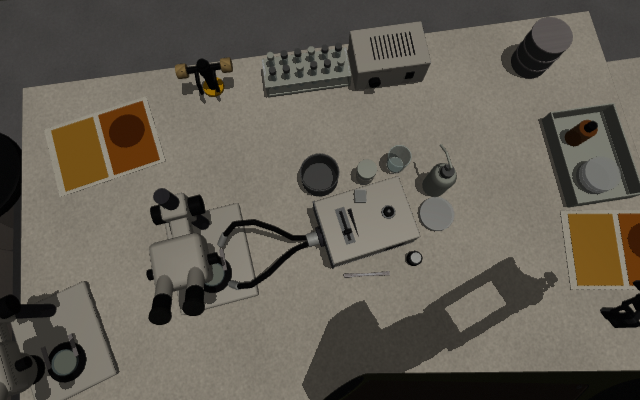

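View pics/side0.png

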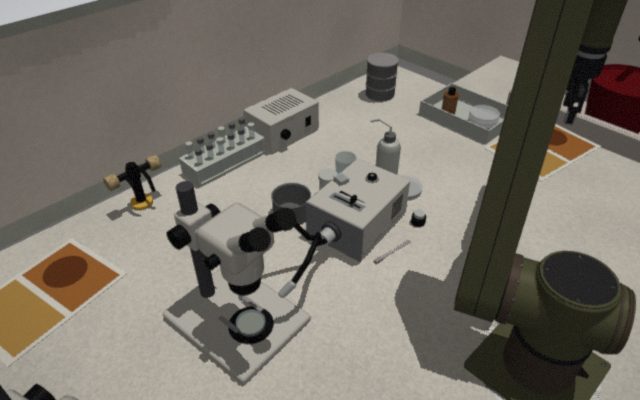

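```bash
python3 - <<'E'
import cv2,numpy as np
a=cv2.imread('pics/top0.png')[165:275,295:430]; b=cv2.imread('pics/side0.png')[150:260,290:425]
r=[cv2.resize(i,None,fx=5.4 if 0 else 5,fy=5,interpolation=cv2.INTER_CUBIC) for i in(a,b)]
cv2.imwrite('pics/c0.png',r[0]);cv2.imwrite('pics/c1.png',r[1])
E
```

```text
(no output)
```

View pics/c0.png

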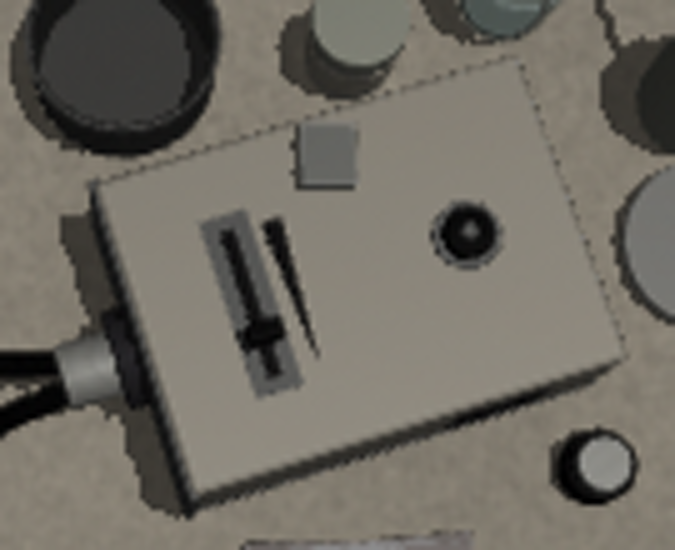

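View pics/c1.png

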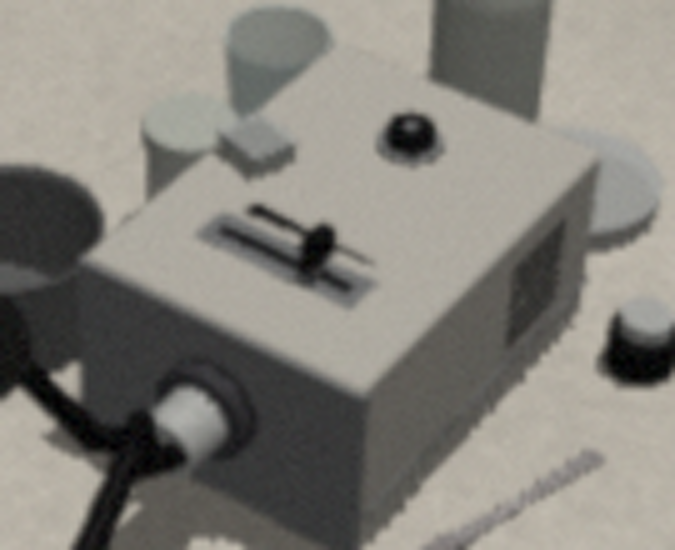

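```bash
python3 - <<'E'
from h import *
from scipy.optimize import least_squares
T=np.load('pics/top0.npz');S=np.load('pics/side0.npz')
ct=lambda u,v:np.array([(u+.5)/5-.5+295,(v+.5)/5-.5+165])
cs=lambda u,v:np.array([(u+.5)/5-.5+290,(v+.5)/5-.5+150])
L=[(.08,.11),(.08,-.11),(-.08,-.11),(-.08,.11)]
t=[ct(93,182),ct(520,57),ct(625,357),ct(190,500)]
s=[cs(88,262),cs(335,45),cs(598,160),cs(362,395)]
def P(p,l,z):
    c,n=np.cos(p[2]),np.sin(p[2]);return [p[0]+c*l[0]-n*l[1],p[1]+n*l[0]+c*l[1],z]
def res(p,which):
    r=[]
    for l,a,b in zip(L,t,s):
        if 't' in which:r+=list(proj(T,P(p,l,.115))-a)
        if 's' in which:r+=list(proj(S,P(p,l,.115))-b)
    return r
for w in('t','s','ts'):
    f=least_squares(res,[.6,-.1,.1],args=(w,));print(w,np.round(f.x,4),np.round(f.fun,1))
p=f.x
def loc(w):
    c,n=np.cos(p[2]),np.sin(p[2]);d=np.array(w[:2])-p[:2];return np.round([c*d[0]+n*d[1],-n*d[0]+c*d[1]],4)
def tri(a,b):
    A=[];o1,d1=ray(T,*a);o2,d2=ray(S,*b)
    d1/=np.linalg.norm(d1);d2/=np.linalg.norm(d2)
    k=np.linalg.lstsq(np.c_[d1,-d2],o2-o1,rcond=None)[0];x,y=o1+k[0]*d1,o2+k[1]*d2
    return (x+y)/2,np.linalg.norm(x-y)
for n,a,b,z in[('key',ct(467,230),cs(410,127),.127),('lev',ct(263,328),cs(320,237),.140),('slips',ct(328,153),cs(257,137),.129),('slotA',ct(229,232),cs(220,232),.115),('slotB',ct(268,376),cs(352,288),.115)]:
    X,g=tri(a,b);print(n,np.round(X,4),round(g,4),'loc',loc(X),'top',loc(onz(T,*a,z)),'side',loc(onz(S,*b,z)))
np.save('p.npy',p)
E
```

```text
t [ 0.522  -0.0551  0.1467] [-0.3  0.  -0.5 -0.5  0.8  0.8 -0.  -0.4]
s [ 0.5186 -0.0501  0.1583] [-1.7 -0.1  0.  -0.3  1.3 -1.2  0.4  0.9]
ts [ 0.5211 -0.0535  0.1516] [-1.   0.7 -1.5 -1.4 -1.3 -0.2  0.6 -1.2  0.4  1.1  1.5 -2.  -0.4  0.3
  0.2 -0.4]
key [ 0.5318 -0.1093  0.1247] 0.0004 loc [ 0.0022 -0.0567] top [ 0.002  -0.0561] side [ 0.0005 -0.0542]
lev [ 0.4974 -0.0041  0.1355] 0.002 loc [-0.0159  0.0524] top [-0.0157  0.0534] side [-0.0197  0.0566]
slips [ 0.5798 -0.0498  0.1243] 0.0002 loc [ 0.0586 -0.0051] top [ 0.0576 -0.0044] side [ 0.0553 -0.    ]
slotA [0.5521 0.0034 0.1102] 0.0018 loc [0.0392 0.0516] top [0.0375 0.0517] side [0.0368 0.0567]
slotB [ 0.4769 -0.0045  0.1165] 0.0027 loc [-0.0362  0.0552] top [-0.0349  0.0556] side [-0.0366  0.0531]
```

Request:
apply_moves:
  plan:
    - [0.0295,-0.0212,0,0]
    - [0.0295,-0.0212,0,0]
    - [0.0295,-0.0212,0,0]
    - [0.0295,-0.0212,0,0]
    - [0.0295,-0.0212,0,0]
    - [0.0295,-0.0212,0,0]
    - [0.0295,-0.0212,0,0]
    - [0.0295,-0.0212,0,0]
    - [0.0295,-0.0212,0,0]
    - [0.0295,-0.0212,0,0]
  claw: 0

```text
time: 0.93
ee_pos: [0.4286, -0.1849, 0.2253]
tool_rot: [-0.002, 0.975, 0.224, -0.003]
wrist_force: [0.1, -0.9, -0.1]
width: -0.001
```

Request:
apply_moves:
  plan:
    - [0.0295,-0.0212,0,0]
    - [0.0295,-0.0212,0,0]
    - [0.0295,-0.0212,0,0]
    - [0.0295,-0.0212,0,0]
    - [0.015,-0.011,0,0]
    - [0,0,0,0.105]
    - [0,0,0,0.105]
    - [0,0,0,0.105]
    - [0,0,0,0]
    - [0,0,0,0]

```text
time: 1.77
ee_pos: [0.5096, -0.0219, 0.2216]
tool_rot: [-0.004, 0.998, 0.069, -0.005]
wrist_force: [-0.3, 0.2, 0.3]
width: 0.002
```

Request:
apply_moves:
  plan:
    - [0.021,-0.021,0,-0.013]
    - [0,0,0.02,0]
    - [0,0,0.02,0]
    - [0,0,0.015,0]
    - [0,0,0,0]

```text
time: 2.18
ee_pos: [0.5284, 0.0017, 0.1658]
tool_rot: [-0.004, 0.997, 0.082, -0.004]
wrist_force: [-0.7, -0.2, 0.1]
width: -0.002
```

```bash
python3 - <<'E'
from h import *
s=ctrl.read_state();print(np.round(s['ee_pos'],4),np.round(s['tool_rot'],4),s['wrist_force'],s['ft_torque'])
p=np.load('p.npy');d=s['ee_pos'][:2]-p[:2];c,n=np.cos(p[2]),np.sin(p[2]);print('loc',c*d[0]+n*d[1],-n*d[0]+c*d[1])
a=snap('top','t1');b=snap('side','s1');print(proj(a,s['ee_pos']),proj(b,s['ee_pos']))
A=cv2.imread('pics/t1.png')[165:275,295:430];B=cv2.imread('pics/s1.png')[150:260,290:425]
cv2.imwrite('pics/c2.png',np.hstack([cv2.resize(i,(400,326),interpolation=cv2.INTER_CUBIC) for i in(A,B)]))
E
```

```text
[0.5284 0.0017 0.1658] [-0.0036  0.9966  0.0821 -0.0037] [-0.6635729  -0.20466612  0.12621342] [ 0.0372613   0.00563961 -0.01877311]
loc 0.015560484933620493 0.05347624234509716
[343.53626159 215.49045726] [342.17535914 181.9432992 ]
```

View pics/c2.png

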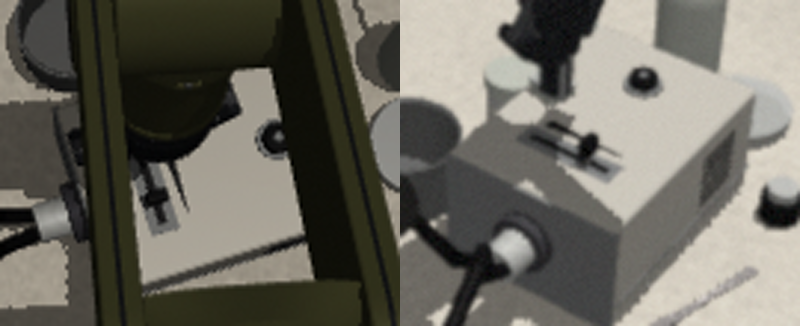

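Request:
apply_moves:
  plan:
    - [0,0,0.018,0]
    - [0,0,0.018,0]
    - [0,0,0,0]
    - [-0.004,0,0,0]
    - [-0.004,0,0,0]
    - [0,0,0,0]

```text
time: 2.78
ee_pos: [0.5268, -0.0017, 0.139]
tool_rot: [-0.002, 0.997, 0.083, 0.005]
wrist_force: [-0.2, 0.7, -0.7]
width: 0.003
```

Request:
apply_moves:
  plan:
    - [-0.002,0,0,0]
    - [-0.002,0,0,0]
    - [0,0,0,0]

```text
time: 3.03
ee_pos: [0.5238, -0.0027, 0.142]
tool_rot: [-0.002, 0.997, 0.083, 0.007]
wrist_force: [0.5, 0.1, 0.4]
width: -0.001
```

Request:
apply_moves:
  plan:
    - [-0.002,0,0,0]
    - [0,0,0,0]

```text
time: 3.2
ee_pos: [0.522, -0.0031, 0.1429]
tool_rot: [-0.002, 0.997, 0.083, 0.008]
wrist_force: [-0.1, -0.8, -0.9]
width: -0.0
```

```bash
python3 - <<'E'
from h import *
s=ctrl.read_state();print(np.round(s['q'],3),np.round(s['qvel'],3),np.round(s['ee_pos'],4),np.round(s['tool_rot'],4),np.round(s['joint_torque'],1))
E
```

```text
[-0.091  0.313  1.75   0.007  1.063  1.311] [ 0.002 -0.002 -0.012  0.004 -0.006  0.001] [ 0.522  -0.0031  0.1429] [-0.0015  0.9965  0.083   0.0079] [ -0.  -42.2 -21.4   0.   -0.2  -0. ]
```

Request:
apply_moves:
  plan:
    - [0,0,0,0]
    - [0,0,0,0]
    - [0,0,0,0]

```text
time: 3.45
ee_pos: [0.5221, -0.0031, 0.1431]
tool_rot: [-0.002, 0.997, 0.083, 0.008]
wrist_force: [-0.6, 1.3, -0.1]
width: -0.0
```

```bash
python3 - <<'E'
from h import *
s=ctrl.read_state();print(np.round(s['q'],4),np.round(s['ee_pos'],4),np.round(s['tool_rot'],4),np.round(s['wrist_force'],1),np.round(s['ft_torque'],2))
E
```

```text
[-0.091   0.3127  1.7503  0.0066  1.0631  1.3105] [ 0.5221 -0.0031  0.1431] [-0.0015  0.9965  0.083   0.0082] [-0.6  1.3 -0.1] [-0.03 -0.07 -0.07]
```

Request:
apply_moves:
  plan:
    - [0,0,0.012,0]

```text
time: 3.53
ee_pos: [0.5241, -0.0032, 0.1328]
tool_rot: [-0.001, 0.996, 0.083, 0.01]
wrist_force: [0.3, -0.2, -0.3]
width: 0.001
```

```bash
python3 - <<'E'
from h import *
s=ctrl.read_state();print(np.round(s['q'],4),np.round(s['ee_pos'],4),np.round(s['tool_rot'],4),np.round(s['wrist_force'],1),np.round(s['ft_torque'],2),np.round(s['qvel'],3))
b=snap('side','s2');cv2.imwrite('pics/c3.png',cv2.resize(b['img'][60:260,240:480,::-1],None,fx=3,fy=3,interpolation=cv2.INTER_CUBIC))
E
```

```text
[-0.0908  0.3254  1.7625  0.0067  1.0337  1.3103] [ 0.5241 -0.0032  0.1328] [-0.0011  0.9965  0.083   0.0104] [ 0.3 -0.2 -0.3] [-0.01 -0.    0.01] [ 0.     0.198  0.2    0.002 -0.383 -0.003]
```

View pics/c3.png

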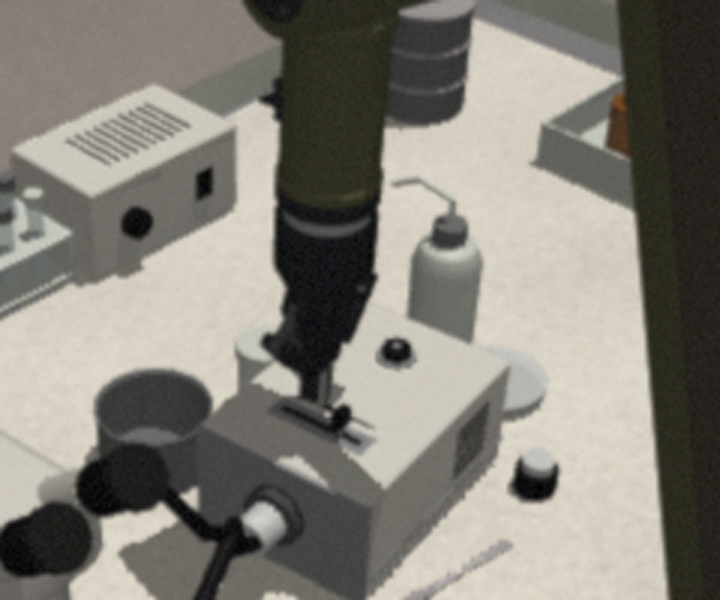

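Request:
apply_moves:
  plan:
    - [0,-0.002,0.002,0]
    - [-0.002,-0.002,0.001,0]
    - [-0.003,0,0,0]
    - [-0.003,0,0,0]
    - [-0.003,0,0,0]

```text
time: 4.0
ee_pos: [0.5107, -0.0002, 0.1257]
tool_rot: [-0.002, 0.997, 0.083, 0.008]
wrist_force: [4.1, 0.4, -3.1]
width: -0.001
```

Request:
apply_moves:
  plan:
    - [-0.003,0,0,0]
    - [-0.003,0,0,0]

```text
time: 4.17
ee_pos: [0.5073, -0.001, 0.1266]
tool_rot: [-0.002, 0.996, 0.083, 0.011]
wrist_force: [2.5, 1.0, -1.9]
width: -0.002
```

Request:
apply_moves:
  plan:
    - [-0.003,0,0,0]
    - [-0.003,0,0,0]

```text
time: 4.33
ee_pos: [0.5001, -0.0023, 0.1268]
tool_rot: [-0.002, 0.996, 0.083, 0.01]
wrist_force: [-0.2, 0.2, 0.1]
width: 0.002
```

Request:
apply_moves:
  plan:
    - [-0.002,0,0,0]
    - [-0.002,0,0,0]

```text
time: 4.5
ee_pos: [0.5, -0.0027, 0.1277]
tool_rot: [-0.002, 0.996, 0.082, 0.015]
wrist_force: [6.1, 2.3, -5.0]
width: -0.001
```

Request:
apply_moves:
  plan:
    - [-0.002,0,0,0]
    - [-0.002,0,0,0]

```text
time: 4.67
ee_pos: [0.5001, -0.0031, 0.1285]
tool_rot: [-0.002, 0.996, 0.082, 0.02]
wrist_force: [6.0, 2.2, -3.5]
width: 0.006
```

Request:
apply_moves:
  plan:
    - [0.004,0,0,0]
    - [0.003,0,0,0]
    - [0,0,-0.015,0]
    - [0,0,-0.02,0]
    - [0,0,-0.005,0]
    - [0,0,0,0]

```text
time: 5.17
ee_pos: [0.5005, -0.0026, 0.1684]
tool_rot: [-0.002, 0.997, 0.082, 0.014]
wrist_force: [-0.0, 0.3, 0.6]
width: -0.0
```

Request:
apply_moves:
  plan:
    - [0,0.02,0,0]
    - [0.001,0.025,0,0]
    - [0.002,0.025,0,0]
    - [0.002,0.02,0,0]
    - [0,0.01,0,0]
    - [0,0,0,0]
    - [0,0,0,0]

```text
time: 5.75
ee_pos: [0.5178, -0.1023, 0.1635]
tool_rot: [-0.004, 0.996, 0.083, 0.009]
wrist_force: [-0.8, 0.1, 0.6]
width: 0.002
```

```bash
python3 - <<'E'
from h import *
s=ctrl.read_state();print(np.round(s['ee_pos'],4),np.round(s['tool_rot'],4),np.round(s['wrist_force'],1))
b=snap('side','s3');a=snap('top','t3')
A=a['img'][165:275,295:430,::-1];B=b['img'][150:260,290:425,::-1]
cv2.imwrite('pics/c4.png',np.hstack([cv2.resize(i,(400,326),interpolation=cv2.INTER_CUBIC) for i in(A,B)]))
print(proj(b,s['ee_pos']))
p=np.load('p.npy')
for q in(0,.012,.024,.036):
  l=np.array([q-.029,.0535]);c,n=np.cos(p[2]),np.sin(p[2]);u=proj(b,[p[0]+c*l[0]-n*l[1],p[1]+n*l[0]+c*l[1],.14]);print(q,u,((u-[290,150])*2.963+[400,0]).round())
E
```

```text
[ 0.5178 -0.1023  0.1635] [-0.0037  0.9965  0.0832  0.0093] [-0.8  0.1  0.6]
[375.00769648 165.98895701]
0 [357.68954184 197.83938505] [601. 142.]
0.012 [353.37891798 195.85998735] [588. 136.]
0.024 [349.10850026 193.89905193] [575. 130.]
0.036 [344.87772879 191.9563217 ] [563. 124.]
```

View pics/c4.png

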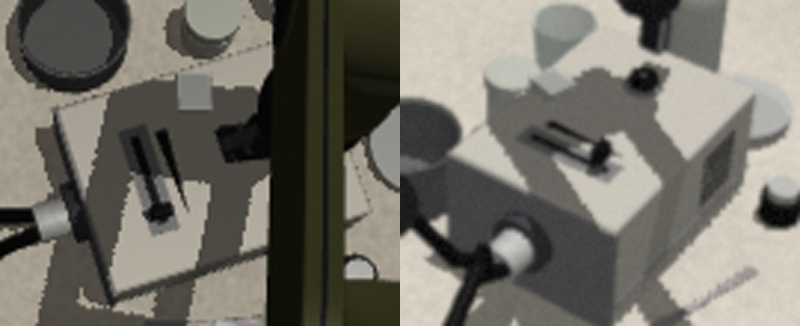

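Request:
apply_moves:
  plan:
    - [0.007,0.005,0,0]
    - [0.007,0.005,0.005,0]
    - [0,0,0.007,0]
    - [0,0,0.007,0]
    - [0,0,0.005,0]
    - [0,0,0,0]

```text
time: 6.35
ee_pos: [0.5348, -0.1055, 0.1372]
tool_rot: [-0.004, 0.996, 0.086, 0.009]
wrist_force: [-1.3, 0.0, -0.3]
width: -0.002
```

Request:
apply_moves:
  plan:
    - [-0.003,0.003,0.003,0]
    - [-0.001,0.001,0.002,0]
    - [0,0,0.002,0]
    - [0,0,0.002,0]

```text
time: 6.68
ee_pos: [0.5304, -0.1099, 0.1266]
tool_rot: [-0.005, 0.996, 0.086, 0.008]
wrist_force: [-0.1, 1.4, 3.0]
width: -0.003
```

Request:
apply_moves:
  plan:
    - [0,0,0.002,0]
    - [0,0,0.002,0]

```text
time: 6.85
ee_pos: [0.5304, -0.1099, 0.123]
tool_rot: [-0.005, 0.996, 0.086, 0.009]
wrist_force: [-0.9, 0.3, 4.5]
width: -0.003
```

Request:
apply_moves:
  plan:
    - [0,0,0.002,0]
    - [0,0,0.002,0]

```text
time: 7.02
ee_pos: [0.5305, -0.11, 0.1217]
tool_rot: [-0.004, 0.996, 0.086, 0.009]
wrist_force: [-7.0, 1.1, 25.9]
width: 0.002
```

Request:
apply_moves:
  plan:
    - [0,0,0.002,0]
    - [0,0,0.002,0]

```text
time: 7.18
ee_pos: [0.5305, -0.1099, 0.122]
tool_rot: [-0.004, 0.996, 0.086, 0.01]
wrist_force: [-4.8, 1.4, 13.9]
width: -0.002
```

Request:
apply_moves:
  plan:
    - [0,0,-0.008,0]
    - [0,0,-0.015,0]
    - [0,0,-0.02,0]
    - [0,0,-0.005,0]
    - [-0.01,-0.02,0,0.01]
    - [-0.012,-0.025,0,0.01]
    - [-0.012,-0.025,0,0]
    - [-0.012,-0.022,0,0]
    - [-0.006,-0.012,0,0]
    - [0,0,0,0]

```text
time: 8.02
ee_pos: [0.4625, -0.0154, 0.1709]
tool_rot: [-0.002, 0.997, 0.074, 0.014]
wrist_force: [0.3, -0.8, -0.2]
width: -0.0
```

Request:
apply_moves:
  plan:
    - [-0.004,-0.004,0,0]
    - [-0.004,-0.004,0,0]
    - [0,0,0.01,0]
    - [0,0,0.01,0]
    - [0,0,0.008,0]
    - [0,0,0,0]

```text
time: 8.52
ee_pos: [0.4581, -0.0108, 0.1421]
tool_rot: [-0.0, 0.997, 0.074, 0.017]
wrist_force: [0.3, -0.8, 0.3]
width: -0.001
```

Request:
apply_moves:
  plan:
    - [0,0,0.006,0]
    - [0,-0.001,0.006,0]
    - [0,0,0.002,0]
    - [0,0,0,0]

```text
time: 8.85
ee_pos: [0.46, -0.011, 0.1268]
tool_rot: [0.0, 0.997, 0.073, 0.017]
wrist_force: [-0.1, 0.3, 0.8]
width: 0.005
```

Request:
apply_moves:
  plan:
    - [0.003,0,0,0]
    - [0.003,0,0,0]
    - [0,0,0,0]

```text
time: 9.1
ee_pos: [0.4668, -0.0102, 0.1271]
tool_rot: [0.0, 0.997, 0.073, 0.017]
wrist_force: [-0.1, 0.3, -1.3]
width: -0.001
```

Request:
apply_moves:
  plan:
    - [0.002,0,0,0]
    - [0.002,0,0,0]

```text
time: 9.27
ee_pos: [0.4696, -0.0097, 0.1273]
tool_rot: [0.0, 0.997, 0.073, 0.016]
wrist_force: [-5.3, -2.5, 3.6]
width: -0.001
```

Request:
apply_moves:
  plan:
    - [0.002,0,0,0]
    - [0.002,0,0,0]

```text
time: 9.43
ee_pos: [0.4704, -0.0095, 0.1272]
tool_rot: [0.001, 0.997, 0.074, 0.013]
wrist_force: [-5.1, -1.8, 4.3]
width: 0.003
```

Request:
apply_moves:
  plan:
    - [0.003,0,0,0]
    - [0.003,0,0,0]

```text
time: 9.6
ee_pos: [0.4751, -0.0087, 0.1273]
tool_rot: [0.001, 0.997, 0.074, 0.011]
wrist_force: [-1.5, -1.2, -0.4]
width: -0.003
```

Request:
apply_moves:
  plan:
    - [0.002,0,0,0]
    - [0.002,0,0,0]

```text
time: 9.77
ee_pos: [0.4813, -0.0078, 0.1277]
tool_rot: [0.001, 0.997, 0.074, 0.013]
wrist_force: [-5.5, -1.3, 1.7]
width: 0.001
```

Request:
apply_moves:
  plan:
    - [0.002,0,0,0]
    - [0.002,0,0,0]

```text
time: 9.93
ee_pos: [0.4844, -0.0073, 0.1276]
tool_rot: [0.001, 0.997, 0.074, 0.012]
wrist_force: [-2.3, -1.6, 2.4]
width: 0.004
```

Request:
apply_moves:
  plan:
    - [0.002,0,0,0]
    - [0.002,0,0,0]

```text
time: 10.1
ee_pos: [0.4897, -0.0065, 0.1278]
tool_rot: [0.001, 0.997, 0.074, 0.013]
wrist_force: [0.1, 0.1, 0.1]
width: 0.0
```

Request:
apply_moves:
  plan:
    - [0.002,0,0,0]
    - [0.001,0,0,0]

```text
time: 10.27
ee_pos: [0.4935, -0.0059, 0.128]
tool_rot: [0.001, 0.997, 0.074, 0.013]
wrist_force: [-4.8, -1.3, 3.8]
width: 0.0
```

Request:
apply_moves:
  plan:
    - [0.002,0,0,0]
    - [0.001,0,0,0]

```text
time: 10.43
ee_pos: [0.4953, -0.0056, 0.1279]
tool_rot: [0.001, 0.997, 0.074, 0.011]
wrist_force: [-2.1, -0.9, 2.1]
width: 0.003
```

Request:
apply_moves:
  plan:
    - [0.002,0,0,0]
    - [0.001,0,0,0]

```text
time: 10.6
ee_pos: [0.4988, -0.005, 0.128]
tool_rot: [0.001, 0.997, 0.074, 0.012]
wrist_force: [-0.8, -0.7, -0.5]
width: 0.002
```

Request:
apply_moves:
  plan:
    - [0.0015,0,0,0]
    - [0,0,0,0]

```text
time: 10.77
ee_pos: [0.5026, -0.0046, 0.1283]
tool_rot: [0.0, 0.997, 0.074, 0.014]
wrist_force: [-0.5, -0.2, 0.5]
width: -0.0
```

Snapped ahead, no contact. Retreat, rise, and look.

Request:
apply_moves:
  plan:
    - [-0.005,0,0,0]
    - [-0.008,0,0,0]
    - [-0.004,0,0,0]
    - [0,0,-0.015,0]
    - [0,0,-0.02,0]
    - [0,0,-0.025,0]
    - [0,0,-0.025,0]
    - [0,0,0,0]
    - [0,0,0,0]

```text
time: 11.52
ee_pos: [0.4782, -0.0071, 0.2146]
tool_rot: [-0.0, 0.997, 0.074, 0.013]
wrist_force: [-0.2, -0.2, -0.5]
width: -0.003
```

```bash
python3 - <<'E'
from h import *
s=ctrl.read_state();print(np.round(s['ee_pos'],4),np.round(s['wrist_force'],1))
b=snap('side','s4');a=snap('top','t4')
A=a['img'][165:275,295:430,::-1];B=b['img'][150:260,290:425,::-1]
cv2.imwrite('pics/c5.png',np.hstack([cv2.resize(i,(400,326),interpolation=cv2.INTER_CUBIC) for i in(A,B)]))
E
```

```text
[ 0.4782 -0.0071  0.2146] [-0.2 -0.2 -0.5]
```

View pics/c5.png

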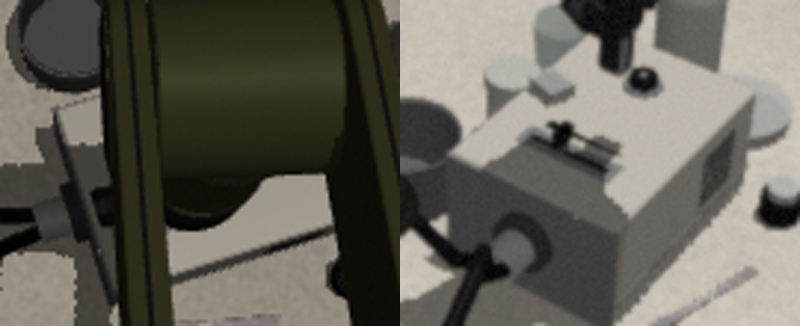

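```bash
python3 -c "
from rig import ctrl
print(ctrl.finish_job())"
```

```text
the job is handed in; nothing more can be done
None
```

The light source is up and the job is handed in at about 11.5 s of the 61 s allowed. The hand-in gives no verdict.

- **Dimmer shut:** I pushed the lever from its first detent back to the stop. It held still under about 6 N, and the side picture showed it at the stop.
- **Power key:** I pressed it down while the dimmer was shut. The force rose and then jumped to 26 N as it bottomed out after about 5 mm. I then let it go.
- **Dimmer open:** I pushed the lever open in small steps. The finger force rose and fell away three times, with the first two detents about 12 mm apart, as stated. I stopped once the lever snapped ahead of the finger into the third detent.

**Last checks:** the final side picture shows the lever where the third detent should be: (561,130) in the crop, matching what I expected. The key is out and the slip box looks unmoved. The gripper is clear above the box with no force on the wrist. In the last top picture the arm hid the lever and key, so only the side camera confirms where the lever ended up.

**Drift:** early on the arm drifted a few millimetres in height and sideways while making small steps. The forces stayed near zero, so it was not touching anything, and I corrected it before reaching the lever.

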